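# Set the recipe tablet for the cook

## Task

Put the spice jar that stands in front of the recipe tablet back upright into the spice tray with the others, so that the tablet can swing round. Then turn the tablet on its stand so that the screen faces squarely towards the frying pan on the hob (not the pot), and lean the screen back 30 degrees from upright. Do not knock the jar over, and leave everything else where it stands.

Things in the scene. Friction and masses are not known exactly. Their poses are not given: they have to be found in the camera images.
- jar: the jar to put away, standing alone on the worktop close in front of the tablet, in the way of the tablet's left end when it swings: plain glass spice jar with a steel lid, upright cylinder 46 mm diameter (lid 44 mm), 110 mm tall, 0.16 kg; origin at the centre of its underside, z up
- jar_b: leave alone: the same jar, standing in the tray just beyond the middle, towards its far (+x) half: plain glass spice jar with a steel lid, upright cylinder 46 mm diameter (lid 44 mm), 110 mm tall, 0.16 kg; origin at the centre of its underside, z up
- jar_c: leave alone: the same jar, standing at the tray's far (+x) end: plain glass spice jar with a steel lid, upright cylinder 46 mm diameter (lid 44 mm), 110 mm tall, 0.16 kg; origin at the centre of its underside, z up
- tray: spice tray, fixed, an open wooden box 240 mm (its x) by 120 mm (its y), 25 mm high, walls and floor 5 mm thick; origin under its centre, so its inner floor is 5 mm above the origin. Its two jars stand near x = +30 and +90 mm; the near half (negative x) is empty
- stand: fixed foot of the tablet stand: a metal disc of 50 mm radius with a short neck; origin under its centre, on the vertical swivel axis. The neck and post rise on this axis
- pivot (a point): the crossing of the swivel axis and the tilt axis, 125 mm above the worktop. Its axes turn with the swivel but not with the tilt: the screen faces its -x, y is the (level) tilt axis, z is up. The swivel is right when the frying pan's centre lies on the -x side of this frame within 60 mm of its x axis
- screen (a point): the middle of the screen of the black tablet: 215 mm wide, 135 mm high, 14 mm thick. Axes turn with the tablet: the screen faces -x, y along its width, z along its height upwards. It lies 37 mm ahead (-x) of the pivot when the tablet is upright; the tilt axis passes 23 mm behind the back of the tablet, level with its middle
- swivel (a joint): swivel of the tablet about the vertical axis, rad; grows counter-clockwise seen from above; at 0 the screen faces the foot's -x. Limits -0.8 to 2.6. Stays where it is left: friction 0.15 N m, so about 2 N pushed near the end of the screen turns it without tilting it
- tilt (a joint): lean of the tablet, rad: 0 upright, positive leaning back (top edge away from the side the screen faces). Limits -0.12 to 1.2; wanted 0.52 (30 degrees). Stays where it is left: friction 0.4 N m, so about 7 N pushed at the middle of the screen near its top edge leans it back without swivelling it
- pan: the frying pan, dark steel, 200 mm across the rim, 45 mm high, with one straight handle 150 mm long along its -y; origin at the centre of its underside (the handle not counted). It stands on either of the two burners of the hob, about 50 mm above the worktop
- pot: leave alone: steel pot with a rim of 170 mm and 100 mm high with two small side handles, on the other burner; origin at the centre of its underside
- mug: leave alone: white mug, 80 mm across, 90 mm tall, handle at its +y, between robot and tablet; origin at the centre of its underside
- timer: leave alone: round white kitchen timer, 68 mm across, 58 mm tall; origin at the centre of its underside

How it is judged:
By the outcome, as a careful person would: the job done as asked, in the order asked, and still so for the second after the job is handed in, with the robot touching nothing.
It also fails if it takes over 67 s, if anything falls off the work surface, if the arm or the gripper's body presses on something with over 40 N, if the wrist force passes 120 N, or if a joint passes its speed limit or range.

## Robot

A 6-joint arm with a two-finger parallel gripper is mounted at the origin on the work surface. World frame = base frame: x ahead of the robot, y to its left, z up, the work surface at z = 0. Lengths are in m, angles in rad, forces in N, time in s.
With the tool pointing down it reaches from about 0.3 to 0.775 m from the base axis. Payload 14.6 kg.
Tool frame: the origin (TCP) lies at the very end of the fingers, on their centre line; the grasp point (between the pads) lies 19 mm behind it; z points along the fingers, x is the direction in which the jaws open and shut, and the axes are right-handed (so a half turn about z gives the same grasp; the last joint's range is limited). The gripper opens to 94 mm and grips with 3 to 60 N. Pads are 16 mm wide; open, the fingers measure 119 mm over their backs; the gripper's body (75 mm by 177 mm) begins 78 mm behind the grasp point.
Start: joints at [1.235, 0.3, 1.521, -0, 1.321, -0.067], TCP at [0.146, 0.53, 0.205] pointing down, gripper open.
Joint ranges: [-3.03, 3.03], [-0.79, 2.21], [0.23, 2.52], [-1.04, 4.18], [0, 3.07], [-2.55, 2.55]. Speed limits (rad/s): [2.22, 2.22, 2.57, 3.14, 3.14, 3.14].

## Interface

Orientations are given as [roll, pitch, yaw] about the fixed x, y, z axes, in that order (R = Rz(yaw) Ry(pitch) Rx(roll)).
In Python, from station import ctrl gives the robot as it stands.
- The arm moves only by the shell command python3 -m inch 'ROWS' [FORCE]. ROWS is JSON, one flat list of numbers, 7 for each row, row after row: the shift along the tool's x, y, z in cm, then the turn, a rotation vector about the tool's x, y, z in rad, then the opening, from 0 (shut) to 1 (fully open). In form: [tx, ty, tz, wx, wy, wz, claw, tx, ty, tz, wx, wy, wz, claw, ...]. A call has 1 to 20 rows; each row shifts and turns the commanded pose from where the row before left it, along the tool's axes as they then stand; what a row does not reach is not made up. A row lasts 1/8 s, in which the tool goes at most 62.5 mm and 10.7 degrees, less where a joint would pass 70% of its speed; a pose out of reach is approached as far as the arm can. A call is refused whole if a number of a shift passes 6.25 or a number of a turn 0.188, either way. A call with a gripper value outside its range is refused whole. The fingers move at their own pace and stop on an object; FORCE is the grip in N (left out, the last holds). Time passes only in rows, so rows that do not move let the fingers close. It gives the time, the measured TCP pose, the force and the opening at its end, in the units of the state.
- ctrl.get_obs(): the state, without advancing time (a new reading comes with each control period).
- ctrl.camera(name): name is "side" or "top"; returns (picture, depth): 384x512x3 uint8, red, green, blue; 384x512 float32, m along the optical axis (not along the pixel's ray), 0 where there is no reading.
- ctrl.camera_params(name): a dict with "vertical_fov" (degrees; the focal length in pixels is half the picture's height over the tangent of half this angle, whatever the lens; pixels are square), "cx", "cy" (the principal point, pixels), "distortion" ([k1, k2, p1, p2, k3] as OpenCV has them; the pictures are not rectified), "camera_from_world" (4x4, takes a point from world to camera coordinates). Camera axes: x right, y down, z forward; pixel columns grow to the right and rows downward; lengths in m; the calibration is good to about 2 mm. A picture is of the moment at which its call begins. camera_params takes no time and is no camera call.
- ctrl.hand_in(): hands the job in, once; it reports no verdict.
Trained networks look in the newest picture that a camera, given by its name, has taken for a name from the list of things; names that differ only in an ending like _2 or _b are one class to them, and where a whole thing is asked for, a point or a joint stands for the part that bears it (a point fixed in the world has none). Each returns a list of dicts, best first, with "score" (0 to 1); they miss things now and then, are a little off and sometimes report something else, mostly with a low value. They report only what shows in the picture. A call takes as long as a camera call.
- ctrl.spot_in(camera, label): "bbox" ([centre column, centre row, width, height] in pixels, round what is visible of it).
- ctrl.place_of(camera, label): "centre" ([column, row] in pixels: a listed point, or the origin of a listed thing).
The state is a dict: "time_s": time; "qpos": joint angles; "joint_vel": joint speeds; "tau": joint torques, N m; "ee_pos": TCP position; "eef_rot": TCP orientation; "force": force on the tool from outside, world axes, zero at the start; "moment": the same for the moment, N m; "grip_width": finger opening in m.
Only numpy, scipy, OpenCV 4.12 (cv2) and the standard library are available. Lean on these libraries where they do the work, as an engineer would, in place of code of your own. Each camera call takes 0.05 s, during which the arm holds its last target. There are 200 camera calls.

## Working session

There is one attempt and no reset: what is moved stays moved. The work goes in short steps, Python scripts to look and compute and a shell command to move; the robot and the scene stay as the last step left them, time stands still between calls to the robot, and variables do not carry over. Pictures are saved under pics/ and viewed, about 8 in all and at most 12, crops included, and the job is handed in when it is done.

```bash
ls; mkdir -p pics
cat > h.py <<'E'
from station import ctrl
import numpy as np, cv2
def cam(n):
    p=ctrl.camera_params(n); f=192/np.tan(np.radians(p["vertical_fov"]/2))
    K=np.array([[f,0,p["cx"]],[0,f,p["cy"]],[0,0,1]]); return K,np.array(p["distortion"],float),np.array(p["camera_from_world"])
def ray(n,uv):
    K,d,T=cam(n); x=cv2.undistortPoints(np.array([[uv]],float),K,d)[0,0]
    R=T[:3,:3]; return -R.T@T[:3,3], R.T@np.array([x[0],x[1],1])
def on_z(n,uv,z):
    o,r=ray(n,uv); return o+r*(z-o[2])/r[2]
def cloud(n,depth):
    K,d,T=cam(n); v,u=np.mgrid[:384,:512]
    x=cv2.undistortPoints(np.stack([u,v],-1).reshape(-1,1,2).astype(float),K,d)[:,0]
    P=np.c_[x,np.ones(len(x))]*depth.reshape(-1,1)
    return ((P-T[:3,3])@T[:3,:3]).reshape(384,512,3)
def proj(n,P):
    K,d,T=cam(n); return cv2.projectPoints(np.array(P,float).reshape(-1,3),cv2.Rodrigues(T[:3,:3])[0],T[:3,3],K,d)[0][:,0]
def save(img,f): cv2.imwrite(f,img[:,:,::-1])
E
python3 - <<'E'
from h import *
np.set_printoptions(precision=3,suppress=True)
ims=[]
for n in("top","side"):
    im,d=ctrl.camera(n); ims.append(im); C=cloud(n,d); np.save(n,C)
    o,_=ray(n,(256,192)); print(n,o)
    for l,z in dict(jar=0,tray=0,stand=0,pivot=.125,screen=.125,pan=.05,pot=.05,mug=0,timer=0).items():
        for r in ctrl.place_of(n,l)[:4]:
            if r["score"]>.2: print(l,round(r["score"],2),np.array(r["centre"]),on_z(n,r["centre"],z))
    save(im,f"pics/{n}0.png")
print(ctrl.get_obs())
save(np.vstack(ims)[:, :],"pics/both0.png")
E
```

```text
pics
top [ 0.41  -0.018  1.371]
jar 0.67 [227.3 211.6] [0.485 0.025 0.   ]
jar 0.65 [125.6 203. ] [0.518 0.358 0.   ]
jar 0.55 [124.3 222.8] [0.453 0.361 0.   ]
tray 0.81 [131.  232.6] [0.421 0.339 0.   ]
stand 0.82 [240.6 182.8] [ 0.578 -0.019  0.   ]
pivot 0.82 [242.4 180.3] [ 0.57  -0.025  0.125]
pivot 0.59 [270.2 243.4] [ 0.383 -0.103  0.125]
screen 0.58 [123.8 205.8] [0.5   0.329 0.125]
screen 0.57 [235.1 193.9] [ 0.53  -0.003  0.125]
pan 0.6 [372.8 172.4] [ 0.6   -0.443  0.05 ]
pot 0.61 [228.7 213.9] [0.475 0.019 0.05 ]
pot 0.59 [378.6 242.9] [ 0.375 -0.452  0.05 ]
mug 0.89 [272.4 244.9] [ 0.375 -0.119  0.   ]
mug 0.6 [132.1 233.3] [0.419 0.335 0.   ]
timer 0.52 [295.6 143.1] [ 0.708 -0.203  0.   ]
side [-0.245 -0.764  0.896]
jar 0.75 [170.7 177.8] [0.52  0.388 0.   ]
jar 0.67 [257.  184.2] [0.703 0.111 0.   ]
jar 0.62 [161.5 188.6] [0.453 0.358 0.   ]
jar 0.57 [231.2 223.8] [ 0.48   0.023 -0.   ]
tray 0.64 [161.8 190.8] [0.445 0.346 0.   ]
stand 0.65 [258.6 214.1] [ 0.577 -0.011  0.   ]
pivot 0.7 [257.4 182.9] [ 0.577 -0.007  0.125]
screen 0.92 [246. 188.] [0.533 0.001 0.125]
pan 0.66 [382.2 258.4] [ 0.611 -0.447  0.05 ]
pot 0.77 [331.4 309.1] [ 0.37 -0.44  0.05]
mug 0.63 [243.3 257.4] [ 0.394 -0.114 -0.   ]
timer 0.83 [327.1 219.7] [ 0.703 -0.201  0.   ]
{'time_s': 1.0, 'qpos': array([ 1.235,  0.3  ,  1.521,  0.   ,  1.321, -0.067]), 'joint_vel': array([ 0.002, -0.   ,  0.002, -0.001,  0.001,  0.001]), 'tau': array([  0.002, -53.166, -35.292,   0.071,   0.021,  -0.   ]), 'ee_pos': array([0.146, 0.53 , 0.205]), 'eef_rot': array([-3.142,  0.   ,  1.302]), 'force': array([-0.049, -0.341, -0.135]), 'moment': array([-0.005, -0.034, -0.036]), 'grip_width': 0.09411587163526454}
```

View pics/both0.png

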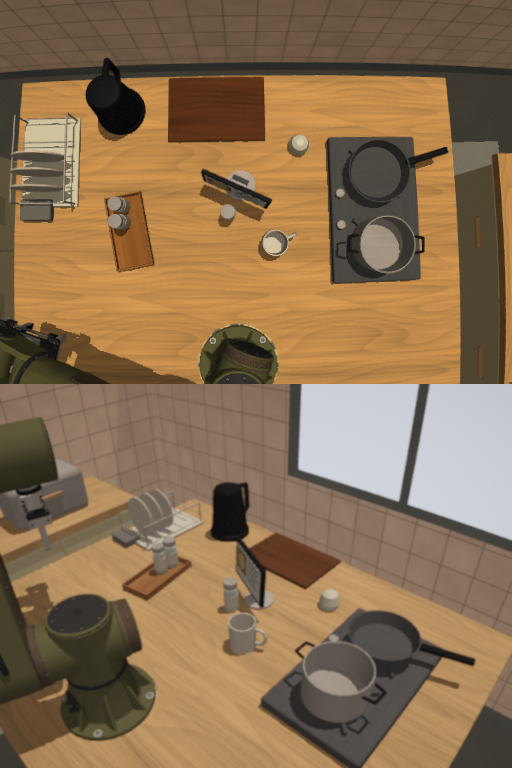

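Run:
```python
from h import *
np.set_printoptions(precision=3,suppress=True)
C=np.load("top.npy")
def sel(x0,x1,y0,y1,z0,z1):
    m=(C[...,0]>x0)&(C[...,0]<x1)&(C[...,1]>y0)&(C[...,1]<y1)&(C[...,2]>z0)&(C[...,2]<z1); return C[m]
for n,b in dict(jar=(.42,.52,-.02,.08,.1,.12),jars=(.3,.6,.25,.45,.1,.12),trayrim=(.25,.6,.2,.5,.018,.03),tabtop=(.45,.68,-.2,.15,.17,.25),hob=(.2,.8,-.7,-.3,.08,.2)).items():
    P=sel(*b); print(n,len(P))
    if len(P):
        print(P.min(0),P.max(0),P.mean(0)); print(cv2.minAreaRect(P[:,:2].astype(np.float32)*1000))
```

```text
jar 171
[0.46  0.002 0.1  ] [0.502 0.043 0.114] [0.481 0.022 0.109]
((481.5011291503906, 22.097225189208984), (42.13518142700195, 41.28923797607422), 62.761962890625)
jars 341
[0.434 0.339 0.1  ] [0.531 0.382 0.119] [0.482 0.36  0.113]
((482.50732421875, 360.3921203613281), (96.43359375, 42.115264892578125), 1.479628562927246)
trayrim 389
[0.299 0.266 0.018] [0.554 0.422 0.03 ] [0.426 0.342 0.024]
((426.85760498046875, 344.23175048828125), (241.00650024414062, 121.05597686767578), 10.674025535583496)
tabtop 473
[ 0.497 -0.103  0.17 ] [0.598 0.092 0.2  ] [ 0.546 -0.005  0.19 ]
((547.1119995117188, -4.218925476074219), (215.40087890625, 16.59406280517578), 64.96991729736328)
hob 2034
[ 0.291 -0.684  0.08 ] [ 0.7   -0.327  0.155] [ 0.474 -0.482  0.112]
((513.8145751953125, -469.48284912109375), (295.34332275390625, 448.9176330566406), 68.64715576171875)
```

Top view (upper half): jar at (228,212) in front of the tablet, which runs from (203,172) to (270,206). The pan is at (378,172) with the pot below it at (382,243), and the tray's near half is free around (135,250). The networks agree with this, so I'm moving above the jar.

```bash
cat >> h.py <<'E'
from scipy.spatial.transform import Rotation as Ro
def go(x,y,z,yaw=None):
    o=ctrl.get_obs(); R=Ro.from_euler('xyz',o["eef_rot"]).as_matrix()
    print("t",round(o["time_s"],2),"pos",np.round(o["ee_pos"],4),"rot",np.round(o["eef_rot"],3),"F",np.round(o["force"],1),"w",round(o["grip_width"],4))
    print("tool cm",np.round(100*R.T@(np.array([x,y,z])-o["ee_pos"]),2),"wz",None if yaw is None else round(float(o["eef_rot"][2]-yaw),3))
E
python3 -m inch '[-2.67,3.06,-0.17,0,0,0,1,-2.67,3.06,-0.17,0,0,0,1,-2.67,3.06,-0.17,0,0,0,1,-2.67,3.06,-0.17,0,0,0,1,-2.67,3.06,-0.17,0,0,0,1,-2.67,3.06,-0.17,0,0,0,1,-2.67,3.06,-0.17,0,0,0,1,-2.67,3.06,-0.17,0,0,0,1,-2.67,3.06,-0.17,0,0,0,1,-2.67,3.06,-0.17,0,0,0,1,-2.67,3.06,-0.17,0,0,0,1,-2.67,3.06,-0.17,0,0,0,1,-2.67,3.06,-0.17,0,0,0,1,-2.67,3.06,-0.17,0,0,0,1,-2.67,3.06,-0.17,0,0,0,1,0,0,0,0,0,0.168,1,0,0,0,0,0,0,1]' 12
python3 -c "
from h import *
go(.4815,.022,.066,1.134)"
```

```text
time_s: 3.12
ee_pos: [0.4822, 0.022, 0.2308]
eef_rot: [-3.141, 0.0, 1.134]
force: [1.2, 0.3, 0.4]
grip_width: 0.0941
t 3.12 pos [0.4822 0.022  0.2308] rot [-3.141  0.     1.134] F [1.2 0.3 0.4] w 0.0941
tool cm [-0.03 -0.06 16.48] wz 0.0
```

```bash
python3 -m inch '[0,-0.06,3,0,0,0,1,0,0,3,0,0,0,1,0,0,3,0,0,0,1,0,0,3,0,0,0,1,0,0,2.5,0,0,0,1,0,0,2,0,0,0,1,0,0,0,0,0,0,1,0,0,0,0,0,0,0.4,0,0,0,0,0,0,0.4,0,0,0,0,0,0,0.4,0,0,0,0,0,0,0.4,0,0,0,0,0,0,0.4,0,0,0,0,0,0,0.4]' 12
python3 - <<'E'
from h import *
go(.4815,.022,.066,1.134)
im,d=ctrl.camera("side"); save(cv2.resize(im[120:260,150:350],None,fx=3,fy=3),"pics/grip.png")
E
```

```text
time_s: 4.75
ee_pos: [0.4818, 0.0225, 0.066]
eef_rot: [3.141, -0.0, 1.134]
force: [-0.1, -0.3, 1.2]
grip_width: 0.0457
t 4.75 pos [0.4818 0.0225 0.066 ] rot [ 3.141 -0.     1.134] F [-0.1 -0.3  1.2] w 0.0457
tool cm [-0.06 -0.   -0.  ] wz 0.0
```

View pics/grip.png

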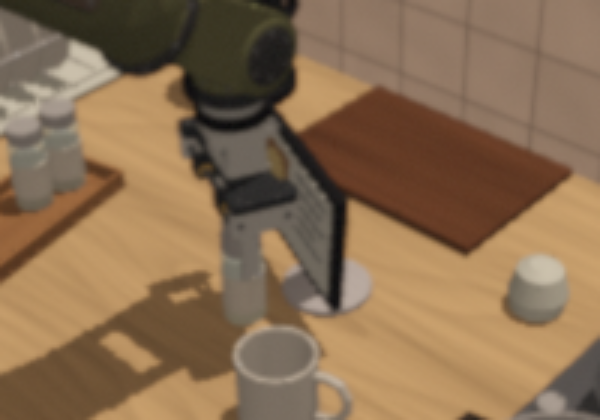

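The side crop shows the jar upright between the fingers at about (243,270), with the gripper body clear of the tablet. Lifting it and carrying it to the tray.

```bash
python3 -m inch '[0,0,0,0,0,0,0.35,0,0,-1,0,0,0,0.35,0,0,-2,0,0,0,0.35,0,0,-3,0,0,0,0.35,0,0,-3,0,0,0,0.35,0,0,-3,0,0,0,0.35,0,0,-2,0,0,0,0.35]' 20
python3 -m inch '[1.17,-1.17,0,0,0,0,0.35,2.33,-2.34,0,0,0,0,0.35,2.33,-2.34,0,0,0,0,0.35,2.33,-2.34,0,0,0,0,0.35,2.33,-2.34,0,0,0,0,0.35,2.33,-2.34,0,0,0,0,0.35,2.33,-2.34,0,0,0,0,0.35,2.33,-2.34,0,0,0,0,0.35,2.33,-2.34,0,0,0,0,0.35,2.33,-2.34,0,0,0,0,0.35,1.17,-1.17,0,0,0,0,0.35,0,0,0,0,0,-0.156,0.35,0,0,0,0,0,-0.156,0.35,0,0,0,0,0,-0.156,0.35,0,0,0,0,0,-0.155,0.35,0,0,0,0,0,0,0.35]'
python3 - <<'E'
from h import *
go(.368,.333,.072,1.757)
im,d=ctrl.camera("top"); C=cloud("top",d)
a=cv2.resize(im[180:290,80:190],None,fx=4,fy=4); im,d=ctrl.camera("side")
b=cv2.resize(im[120:230,100:210],None,fx=4,fy=4); save(np.hstack([a,b])[:,:800],"pics/over.png")
m=(C[...,0]>.25)&(C[...,0]<.6)&(C[...,1]>.2)&(C[...,1]<.5)&(C[...,2]>.1)&(C[...,2]<.12);print(m.sum())
E
```

```text
time_s: 5.68
ee_pos: [0.4817, 0.0224, 0.2079]
eef_rot: [3.14, -0.0, 1.134]
force: [0.0, -0.2, -1.6]
grip_width: 0.0458
time_s: 7.68
ee_pos: [0.368, 0.3325, 0.2055]
eef_rot: [-3.141, 0.0, 1.756]
force: [0.0, -0.5, -1.5]
grip_width: 0.0457
t 7.67 pos [0.368  0.3325 0.2055] rot [-3.141  0.     1.756] F [ 0.  -0.5 -1.5] w 0.0457
tool cm [ 0.06  0.02 13.35] wz -0.001
338
```

View pics/over.png

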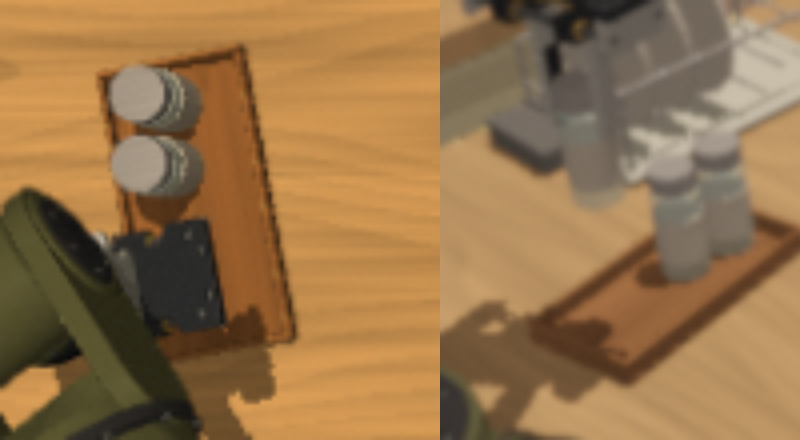

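The jar hangs over the empty near half of the tray, with the gripper at about (180,275) in the top crop. Lowering it now.

```bash
python3 -m inch '[0,0,2,0,0,0,0.35,0,0,3,0,0,0,0.35,0,0,3,0,0,0,0.35,0,0,2.5,0,0,0,0.35,0,0,1.5,0,0,0,0.35,0,0,0.7,0,0,0,0.35,0,0,0.3,0,0,0,0.35,0,0,0.2,0,0,0,0.35,0,0,0.1,0,0,0,0.35,0,0,0,0,0,0,0.35]'
python3 -c "
from h import *
go(.368,.333,.071)"
```

```text
time_s: 9.02
ee_pos: [0.3683, 0.3328, 0.0732]
eef_rot: [3.141, -0.0, 1.757]
force: [-1.3, -0.4, -1.7]
grip_width: 0.045
t 9.03 pos [0.3683 0.3328 0.0732] rot [ 3.141 -0.     1.757] F [-1.3 -0.4 -1.7] w 0.045
tool cm [ 0.03 -0.03  0.22] wz None
```

```bash
python3 -m inch '[0,0,0.1,0,0,0,0.35,0,0,0.1,0,0,0,0.35,0,0,0,0,0,0,0.35]'; python3 -m inch '[0,0,0.1,0,0,0,0.35,0,0,0,0,0,0,0.35]'
```

```text
time_s: 9.4
ee_pos: [0.3683, 0.3327, 0.071]
eef_rot: [3.141, -0.0, 1.757]
force: [0.3, -0.8, -0.8]
grip_width: 0.0458
time_s: 9.65
ee_pos: [0.3687, 0.333, 0.0709]
eef_rot: [3.14, -0.001, 1.757]
force: [-2.0, -1.0, 10.5]
grip_width: 0.0454
```

```bash
python3 -m inch '[0,0,-0.08,0,0,0,0.35,0,0,0,0,0,0,0.55,0,0,0,0,0,0,0.65,0,0,0,0,0,0,0.8,0,0,0,0,0,0,0.8,0,0,0,0,0,0,0.8,0,0,-2,0,0,0,0.8,0,0,-3,0,0,0,0.8,0,0,-3,0,0,0,0.8,0,0,-3,0,0,0,0.8,0,0,-3,0,0,0,0.8,0,0,-3,0,0,0,0,0,0,0,0,0,0,0]'
python3 - <<'E'
from h import *
np.set_printoptions(precision=3,suppress=True)
# plan: pivot, tablet
C=np.load("top.npy"); m=(C[...,0]>.45)&(C[...,0]<.68)&(C[...,1]>-.2)&(C[...,1]<.15)&(C[...,2]>.07)&(C[...,2]<.25)&(np.abs(C[...,0]-.48)+np.abs(C[...,1]-.022)>.07)
C2=np.load("side.npy"); m2=(C2[...,0]>.49)&(C2[...,0]<.62)&(C2[...,1]>-.12)&(C2[...,1]<.1)&(C2[...,2]>.07)&(C2[...,2]<.18)
P=C2[m2]; P=P[(P-[.4815,.022,0])[:,:2].__pow__(2).sum(1)>.03**2]
from scipy.optimize import least_squares
f=lambda q:(P@[0,0,1]-.125)*np.sin(q[1])+(P[:,0]*np.cos(q[0])+P[:,1]*np.sin(q[0]))*np.cos(q[1])-q[2]
r=least_squares(f,[-.43,0,.5],loss="soft_l1",f_scale=.003); print("side plane yaw,tilt(sign?),d",r.x,len(P),np.abs(r.fun).mean())
for n in("top","side"):
    im,d=ctrl.camera(n); Cn=cloud(n,d); np.save(n+"1",Cn)
    for x in ctrl.place_of(n,"jar")[:4]: print(n,round(x["score"],2),on_z(n,x["centre"],.005 if x["centre"][0]<200 else 0))
    if n=="side": save(cv2.resize(im[100:300,80:400],None,fx=2.5,fy=2.5),"pics/placed.png")
go(.368,.333,.25,1.134)
E
```

```text
time_s: 11.28
ee_pos: [0.3688, 0.3331, 0.2426]
eef_rot: [3.138, -0.002, 1.757]
force: [0.1, -0.4, 0.9]
grip_width: 0.0586
side plane yaw,tilt(sign?),d [-0.425 -0.059  0.488] 880 0.001562715352943788
top 0.86 [0.455 0.366 0.005]
top 0.81 [0.514 0.362 0.005]
top 0.45 [0.368 0.339 0.005]
top 0.41 [ 0.364 -0.473  0.   ]
side 0.97 [0.355 0.322 0.005]
side 0.84 [0.44  0.354 0.005]
side 0.72 [0.521 0.371 0.005]
t 11.47 pos [0.368 0.332 0.24 ] rot [-3.14   0.001  1.757] F [-0.3 -0.4  0.5] w 0.0425
tool cm [ 0.05  0.02 -1.04] wz 0.623
```

View pics/placed.png

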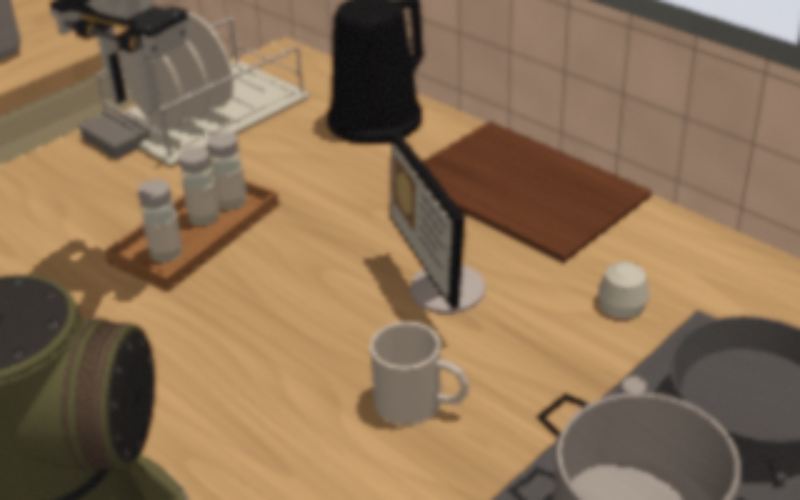

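Jar stands upright in the tray at (160,225) in this crop, clear of its neighbours. Tablet now measures swivel ≈ -0.43 and tilt ≈ +0.06. Next I turn the closed gripper and go behind the tablet's left end.

```bash
python3 -m inch '[0,0,0,0,0,0.1876,0,0,0,0,0,0,0.1876,0,0,0,0,0,0,0.1876,0,0,0,0,0,0,0.1876,0,0,0,0,0,0,0.1876,0,0,0,0,0,0,0.1876,0,0,0,0,0,0,0.1876,0,0,0,0,0,0,0.1876,0,0,0,0,0,0,0.1876,0,0,0,0,0,0,0.1876,0,0,0,0,0,0,0.1876,0,0,0,0,0,0,0.1876,0,0,0,0,0,0,0.1876,0,0,0,0,0,0,0.1876,0,0,0,0,0,0,0.1876,0,0,0,0,0,0,0.1876,0,0,0,0,0,0,0.1876,0,0,0,0,0,0,0.1876,0,0,0,0,0,0,0.1876,0,0,0,0,0,0,0.1876,0]'
python3 -m inch '[0,0,0,0,0,0,0]'
python3 -c "
from h import *
go(.630,.052,.24,-1.996)"
```

```text
time_s: 13.98
ee_pos: [0.3811, 0.3132, 0.239]
eef_rot: [3.12, 0.013, -1.96]
force: [0.8, 0.1, 0.3]
grip_width: 0.0007
time_s: 14.1
ee_pos: [0.382, 0.3119, 0.2392]
eef_rot: [3.121, 0.012, -1.961]
force: [-0.3, -0.0, 0.1]
grip_width: 0.0002
t 14.1 pos [0.382  0.3119 0.2392] rot [ 3.121  0.012 -1.961] F [-0.3 -0.   0.1] w 0.0002
tool cm [ 14.6  -32.81  -0.94] wz 0.035
```

```bash
python3 -m inch '[1.46,-3.28,-0.09,0,0,0,0,1.46,-3.28,-0.09,0,0,0,0,1.46,-3.28,-0.09,0,0,0,0,1.46,-3.28,-0.09,0,0,0,0,1.46,-3.28,-0.09,0,0,0,0,1.46,-3.28,-0.09,0,0,0,0,1.46,-3.28,-0.09,0,0,0,0,1.46,-3.28,-0.09,0,0,0,0,1.46,-3.28,-0.09,0,0,0,0,1.46,-3.28,-0.09,0,0,0,0,0,0,0,0,0,0,0]'
python3 - <<'E'
from h import *
go(.630,.052,.135,-1.996)
o=ctrl.get_obs(); R=Ro.from_euler('xyz',o["eef_rot"]); W=Ro.from_euler('xyz',[np.pi,0,-1.996]); print((R.inv()*W).as_rotvec())
E
```

```text
time_s: 15.48
ee_pos: [0.6306, 0.0523, 0.2391]
eef_rot: [3.12, 0.012, -1.961]
force: [0.6, 0.3, -0.2]
grip_width: 0.0002
t 15.47 pos [0.6306 0.0523 0.2391] rot [ 3.12   0.012 -1.961] F [ 0.6  0.3 -0.2] w 0.0002
tool cm [ 0.18 -0.18 10.4 ] wz 0.035
[0.02157667 0.01210729 0.03472045]
```

```bash
python3 -m inch '[0,0,0,0.0216,0.0121,0.0347,0,0,0,2,0,0,0,0,0,0,3,0,0,0,0,0,0,3,0,0,0,0,0,0,2.4,0,0,0,0,0,0,0,0,0,0,0]'
python3 - <<'E'
from h import *
go(.630,.052,.135,-1.996)
im,d=ctrl.camera("top"); a=cv2.resize(im[130:230,180:310],None,fx=4,fy=4)
im,d=ctrl.camera("side"); b=cv2.resize(im[130:230,200:270],None,fx=4,fy=4); save(np.hstack([a,b])[:,:800],"pics/behind.png")
E
```

```text
time_s: 16.23
ee_pos: [0.6288, 0.0544, 0.1348]
eef_rot: [3.14, -0.001, -1.993]
force: [0.6, 0.2, 0.2]
grip_width: 0.0007
t 16.23 pos [0.6288 0.0544 0.1348] rot [ 3.140e+00 -1.000e-03 -1.993e+00] F [0.6 0.2 0.2] w 0.0007
tool cm [ 0.17 -0.2  -0.02] wz 0.003
```

View pics/behind.png

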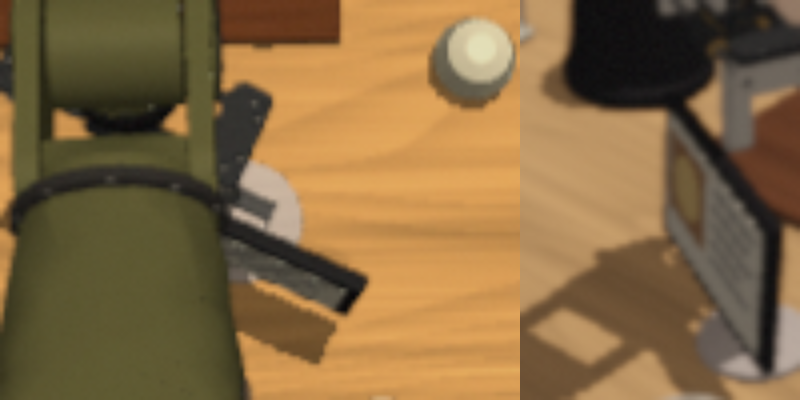

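The closed fingers stand behind the tablet's left end at about (740,100) in the right crop, with the body above the tablet. Making contact, then sweeping counter-clockwise along the arc.

```bash
python3 -m inch '[0,1.0,0,0,0,0,0,0,1.0,0,0,0,0,0,0,0.8,0,0,0,0,0,0,0.6,0,0,0,0,0,0,0,0,0,0,0,0]'
python3 -m inch '[0.21,0.99,0,0,0,-0.115,0,0.21,0.99,0,0,0,-0.115,0,0.21,0.99,0,0,0,-0.115,0,0.21,0.99,0,0,0,-0.115,0,0.21,0.99,0,0,0,-0.115,0,0.21,0.99,0,0,0,-0.115,0,0.21,0.99,0,0,0,-0.115,0,0.21,0.99,0,0,0,-0.115,0]'
python3 - <<'E'
from h import *
s=-.425+.92; c,n=np.cos(s),np.sin(s); p=np.array([.572,-.015])+np.array([c,n])*-.013+np.array([-n,c])*.087
go(*p,.135,s-np.pi/2)
E
```

```text
time_s: 16.95
ee_pos: [0.5989, 0.0675, 0.1368]
eef_rot: [-3.14, 0.001, -1.994]
force: [-1.0, -0.3, -0.6]
grip_width: 0.0005
time_s: 17.95
ee_pos: [0.5224, 0.0528, 0.1366]
eef_rot: [-3.139, -0.0, -1.071]
force: [1.6, 2.3, 0.2]
grip_width: 0.0006
t 17.95 pos [0.5224 0.0528 0.1366] rot [-3.139 -0.    -1.071] F [1.6 2.3 0.2] w 0.0006
tool cm [-0.37  0.15  0.16] wz 0.005
```

```bash
python3 -m inch '[0.16,1.0,0,0,0,-0.115,0,0.16,1.0,0,0,0,-0.115,0,0.16,1.0,0,0,0,-0.115,0,0.16,1.0,0,0,0,-0.115,0,0.16,1.0,0,0,0,-0.115,0,0.16,1.0,0,0,0,-0.115,0,0.16,1.0,0,0,0,-0.115,0,0,0,0,0,0,0,0]'
cat > fit.py <<'E'
from h import *
from scipy.optimize import least_squares
def fit(s0):
    im,d=ctrl.camera("side"); C=cloud("side",d); P=C[(C[...,0]>.44)&(C[...,0]<.70)&(C[...,1]>-.12)&(C[...,1]<.08)&(C[...,2]>.075)&(C[...,2]<.185)]
    q=np.array([s0,0.,.0])
    def f(q): return ((P[:,0]-.572)*np.cos(q[0])+(P[:,1]+.015)*np.sin(q[0]))*np.cos(q[1])-(P[:,2]-.125)*np.sin(q[1])-q[2]
    q[2]=-.037; r=least_squares(f,q,loss="cauchy",f_scale=.003); I=np.abs(r.fun)<.004
    print("swivel,tilt,d",np.round(r.x,3),"inl",np.mean(np.abs(f(r.x))<.004),len(P)); return im,r.x
E
python3 - <<'E'
from fit import *
im,q=fit(1.3); go(.486,-.035,.135,.076)
t,_=ctrl.camera("top")
for n,z in(("pan",.05),("pivot",.125),("screen",.125)):
  for c in("top","side"):
    for r in ctrl.place_of(c,n)[:1]: print(n,c,round(r["score"],2),on_z(c,r["centre"],z))
save(np.hstack([cv2.resize(t[120:220,190:320],None,fx=3,fy=3),cv2.resize(im[130:230,200:330],None,fx=3,fy=3)]),"pics/swing.png")
E
```

```text
time_s: 18.95
ee_pos: [0.4851, -0.0057, 0.1364]
eef_rot: [-3.141, -0.002, -0.271]
force: [-0.2, -0.4, -0.1]
grip_width: 0.0004
swivel,tilt,d [ 1.363  0.06  -0.037] inl 0.9341957255343082 1778
t 19.0 pos [ 0.4851 -0.0055  0.1363] rot [-3.141e+00 -2.000e-03 -2.730e-01] F [ 0.4 -0.4 -0.3] w 0.0004
tool cm [0.88 2.82 0.13] wz -0.349
pan top 0.64 [ 0.61224897 -0.44702253  0.05      ]
pan side 0.96 [ 0.60790699 -0.4530929   0.05      ]
pivot top 0.67 [0.50429735 0.32939314 0.125     ]
pivot side 0.59 [ 0.5847498  -0.00273642  0.125     ]
screen top 0.56 [ 0.56721317 -0.04719709  0.125     ]
screen side 0.75 [ 0.55291675 -0.05920777  0.125     ]
```

View pics/swing.png

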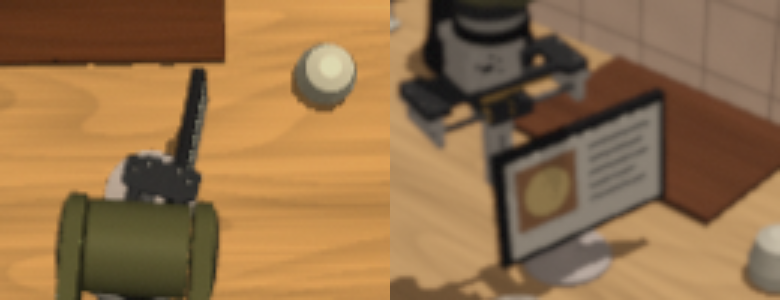

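Tablet followed (screen now faces right and down in the top crop, flat and upright in the side crop), swivel ≈ 1.36 against the 1.656 wanted. Finishing slowly.

```bash
python3 -m inch '[0.08,0.42,0,0,0,-0.05,0,0.08,0.42,0,0,0,-0.05,0,0.08,0.42,0,0,0,-0.05,0,0.08,0.42,0,0,0,-0.05,0,0.08,0.42,0,0,0,-0.05,0,0.08,0.42,0,0,0,-0.05,0,0,0,0,0,0,0,0]'
python3 - <<'E'
from fit import *
im,q=fit(1.6); go(.486,-.031,.135,.03)
E
```

```text
time_s: 20.23
ee_pos: [0.4861, -0.0309, 0.1362]
eef_rot: [-3.141, -0.002, 0.03]
force: [-1.0, 0.2, -0.1]
grip_width: 0.0005
swivel,tilt,d [ 1.639  0.059 -0.037] inl 0.9188426252646437 1417
t 20.27 pos [ 0.4862 -0.0309  0.1363] rot [-3.141e+00 -2.000e-03  2.900e-02] F [0.2 0.6 0.3] w 0.0006
tool cm [-0.02  0.01  0.13] wz -0.001
```

```bash
python3 -m inch '[0,-1,0,0,0,0,0,0,-2,0,0,0,0,0,0,0,-3,0,0,0,0,0,0,-4,0,0,0,0,0,0,-4,0,0,-0.039,0,1.7,2.1,-1,0,0,0,0,1.7,2.1,0,0,0,0,0,1.7,2.1,0,0,0,0,0,1.7,2.1,0,0,0,0,0,1.7,2.1,0,0,0,0,0,0,0,0,0,0,0,0]'
python3 - <<'E'
from fit import *
im,q=fit(1.6); go(.578,-.100,.18,.068)
E
```

```text
time_s: 21.65
ee_pos: [0.5775, -0.1, 0.2557]
eef_rot: [-3.141, -0.001, 0.068]
force: [-0.0, -0.2, -0.0]
grip_width: 0.0006
swivel,tilt,d [ 1.64   0.058 -0.037] inl 0.9480234260614934 1366
t 21.7 pos [ 0.5771 -0.0993  0.256 ] rot [-3.141e+00 -1.000e-03  6.900e-02] F [ 0.1  1.  -0.5] w 0.0004
tool cm [0.08 0.08 7.6 ] wz 0.001
```

```bash
python3 -m inch '[0,0,2.6,0,0,0,0,0,0,3,0,0,0,0,0,0,2,0,0,0,0,0,-1,0,0,0,0,0,0,-1,0,0,0,0,0,0,-0.7,0,0,0,0,0,0,-0.5,0,0,0,0,0,0,-0.5,0,0,0,0,0,0,-0.5,0,0,0,0,0,0,-0.5,0,0,0,0,0,0,-0.5,0,0,0,0,0,0,0,0,0,0,0,0]'
python3 - <<'E'
from fit import *
im,q=fit(1.6); go(.578,-.100,.18,.068)
save(cv2.resize(im[110:230,190:330],None,fx=4,fy=4),"pics/lean.png")
E
```

```text
time_s: 23.2
ee_pos: [0.5748, -0.0502, 0.1833]
eef_rot: [3.137, -0.007, 0.068]
force: [-1.0, -15.7, 17.1]
grip_width: 0.0005
swivel,tilt,d [ 1.643  0.195 -0.037] inl 0.9384413883431565 1527
t 23.25 pos [ 0.5748 -0.0502  0.1832] rot [ 3.137 -0.007  0.068] F [ -1.3 -14.7  17.8] w 0.0006
tool cm [-0.03  4.99  0.34] wz 0.0
```

View pics/lean.png

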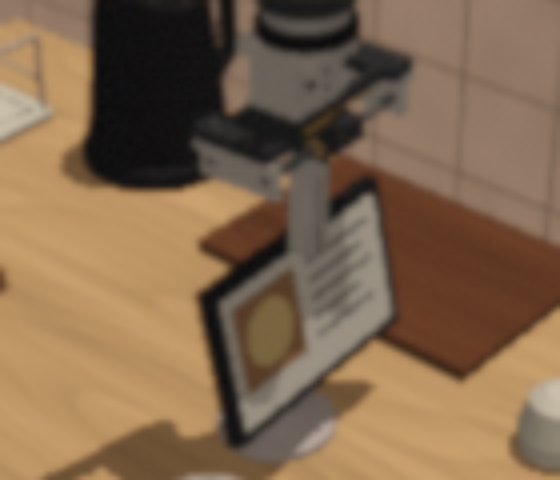

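Finger rests at the screen's middle near its top edge, about (308,245). Tilt is 0.195 and swivel unchanged. The upward force says the contact point rises as the screen leans, so I'm following the arc upward.

```bash
python3 -m inch '[0,0,-0.3,0,0,0,0,0,-0.4,-0.15,0,0,0,0,0,-0.4,-0.15,0,0,0,0,0,-0.4,-0.15,0,0,0,0,0,-0.4,-0.1,0,0,0,0,0,0,0,0,0,0,0]'
python3 - <<'E'
from fit import *
im,q=fit(1.6); go(.578,-.100,.18,.068)
E
```

```text
time_s: 24.0
ee_pos: [0.5728, -0.0327, 0.1892]
eef_rot: [3.14, -0.003, 0.069]
force: [1.9, -5.9, 1.0]
grip_width: 0.0004
swivel,tilt,d [ 1.642  0.474 -0.037] inl 0.9190782422293676 1866
t 24.05 pos [ 0.5728 -0.0327  0.1892] rot [ 3.14e+00 -3.00e-03  6.90e-02] F [ 2.6 -5.9  0.3] w 0.0006
tool cm [0.05 6.74 0.93] wz 0.001
```

```bash
python3 -m inch '[0,-0.2,0,0,0,0,0,0,-0.13,0,0,0,0,0,0,0,0,0,0,0,0]'
python3 - <<'E'
from fit import *
im,q=fit(1.6); go(.578,-.100,.18,.068)
E
```

```text
time_s: 24.42
ee_pos: [0.5726, -0.0297, 0.1894]
eef_rot: [3.14, -0.003, 0.069]
force: [2.3, -7.3, 1.1]
grip_width: 0.0003
swivel,tilt,d [ 1.643  0.52  -0.037] inl 0.9218916046758767 1882
t 24.48 pos [ 0.5726 -0.0297  0.1894] rot [ 3.14e+00 -3.00e-03  6.90e-02] F [ 2.1 -6.9  1.4] w 0.0009
tool cm [0.05 7.05 0.95] wz 0.001
```

Tilt is 0.52. Backing off straight from the screen, then up, and checking.

```bash
python3 -m inch '[0,0.5,0,0,0,0,0,0,1.5,0,0,0,0,0,0,3,0,0,0,0,0,0,0,-3,0,0,0,0,0,0,-4,0,0,0,0,0,0,-4,0,0,0,0,-4,0,-2,0,0,0,0,-4,0,0,0,0,0,0,-4,0,0,0,0,0,0,-4,0,0,0,0,0,0,-4,0,0,0,0,0,0,0,0,0,0,0,0]'
python3 - <<'E'
from fit import *
im,q=fit(1.6); go(.578,-.100,.18,.068)
t,d=ctrl.camera("top"); 
for n,z in dict(jar=.005,mug=0,timer=0,pan=.05,pot=.05).items():
  for c in("top","side"):
    print(n,c,[(round(r["score"],2),np.round(on_z(c,r["centre"],z)[:2],3).tolist()) for r in ctrl.place_of(c,n)[:3] if r["score"]>.4])
C=cloud("top",d); m=(np.abs(C[...,0]-.37)<.05)&(np.abs(C[...,1]-.335)<.05)&(C[...,2]>.1)&(C[...,2]<.125)
print(m.sum(),C[m].mean(0) if m.any() else "")
v=np.array([.609,-.448])-[.572,-.015]; print("pan off x axis mm",1000*(-v[0]*np.sin(q[0])+v[1]*np.cos(q[0])))
save(np.vstack([t[60:300],im[90:]])[:600],"pics/final.png")
E
```

```text
swivel,tilt,d [ 1.644  0.522 -0.036] inl 0.9238498149127445 1891
t 24.52 pos [ 0.5726 -0.0297  0.1893] rot [ 3.14e+00 -3.00e-03  6.90e-02] F [ 2.7 -6.8  1.6] w 0.0005
tool cm [0.05 7.05 0.94] wz 0.001
jar top [(0.82, [0.461, 0.362]), (0.77, [0.52, 0.361]), (0.75, [0.37, 0.337])]
jar side [(0.89, [0.452, 0.358]), (0.84, [0.357, 0.332]), (0.65, [0.509, 0.361])]
mug top [(0.57, [0.384, -0.116])]
mug side [(0.65, [0.396, -0.117])]
timer top [(0.51, [0.7, -0.213])]
timer side [(0.71, [0.703, -0.205])]
pan top [(0.89, [0.607, -0.445])]
pan side [(0.57, [0.601, -0.449])]
pot top [(0.88, [0.365, -0.453])]
pot side [(0.93, [0.381, -0.447])]
177 [0.36828369 0.32978298 0.1138396 ]
pan off x axis mm -5.139219931929839$: bad value
```

View pics/final.png

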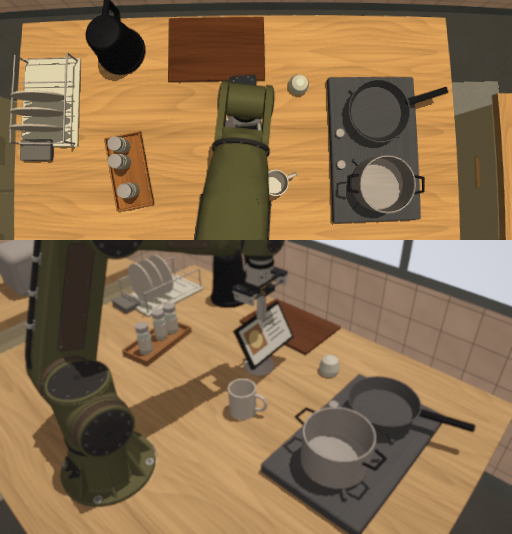

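The move was refused because I miscounted the numbers in a row, so the finger still touches the screen. The picture shows three jars in the tray and the tablet leaning and facing the hob. Sending the retreat again.

```bash
python3 -m inch '[0,0.5,0,0,0,0,0,0,1.5,0,0,0,0,0,0,3,0,0,0,0,0,0,0,-3,0,0,0,0,0,0,-4,0,0,0,0,0,0,-4,0,0,0,0,-4,0,-2,0,0,0,0,-4,0,0,0,0,0,0,-4,0,0,0,0,0,0,-4,0,0,0,0,0,0,0,0,0,0,0,0,0]' || python3 -m inch '[0,0.5,0,0,0,0,0,0,1.5,0,0,0,0,0,0,3,0,0,0,0,0,0,0,-3,0,0,0,0,0,0,-4,0,0,0,0,0,0,-4,0,0,0,0]'
python3 - <<'E'
from fit import *
im,q=fit(1.6); go(.578,-.100,.18,.068)
E
```

```text
time_s: 26.45
ee_pos: [0.4145, -0.0903, 0.3195]
eef_rot: [3.141, -0.004, 0.068]
force: [0.6, 0.3, 1.1]
grip_width: 0.0004
swivel,tilt,d [ 1.642  0.518 -0.036] inl 0.9291710388247639 1906
t 26.5 pos [ 0.4156 -0.0903  0.3192] rot [ 3.141e+00 -3.000e-03  6.900e-02] F [ 1.3 -0.7 -0.2] w 0.0003
tool cm [16.09  2.08 13.98] wz 0.001
```

```bash
python3 -c "
from h import *
im,d=ctrl.camera('side'); save(im,'pics/end.png')
print(ctrl.hand_in())"
```

```text
the job is handed in; nothing more can be done
None
```

View pics/end.png

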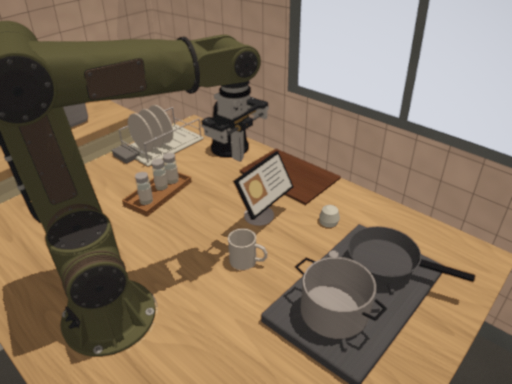

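The job is done and handed in at about 26.5 s on the robot's clock; the hand-in reports no verdict.

- **Jar:** I set it upright in the empty near half of the tray. The final picture shows all three jars standing there.
- **Tablet swivel:** I pushed its left end round from behind to about 1.64 rad. My estimate puts the pan's centre about 5 mm off the screen's axis (60 mm allowed).
- **Tablet lean:** I pushed near the top edge, then backed off. The last depth fit, with the arm clear, gave a tilt of 0.518 rad (29.7 degrees).
- **Everything else:** The mug, timer, pan, pot and the other two jars were found where they started, within the networks' scatter of about 1–2 cm. The arm ended high and clear, touching nothing.

**What went wrong or disagreed:**
- One retreat command was refused because I miscounted the numbers in it. I resent it, and nothing moved in between.
- While leaning the screen, the force reached about 23 N for a moment, through the fingertips.
- The networks put the pivot up to about 1.5 cm apart, and one top-view hit was plainly wrong. I used the depth fit instead.

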